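Draw the bottom beacon cartridge from the magazine and wake both its ends on the tester

TASK

Pull the bottom beacon cartridge, whose blue end sticks out of the stack magazine, out through the mouth so that the next one drops into its place. On the tester, press its red end well into the sprung red pad, then turn it and press its blue end well into the sprung blue pad. Lastly lay it gently, flat and centred on the green bed, its blue end still towards the blue pad and both pads free; leave the other cartridges in the magazine and the things around undisturbed.

Things in the scene. Friction and masses are not known exactly. Their poses are not given: they have to be found in the camera images.
- magazine: Fixed aluminium stack magazine, 200 mm tall, 61 mm wide, 114 mm deep. Origin: on the worktop under its tongue, 50 mm outside the mouth; +x points into the magazine, z up. Floor 45 mm above the worktop. From the mouth inwards: inside 53 mm wide, 4 to 110 mm deep; guides above mouth height from 4 mm on; low side walls and wide foot from 30 mm on.
- mouth (a point): Middle of the mouth (22 mm high opening, 45 to 67 mm up) in the front plate's outer face; axes as the magazine's. The front plate above it goes up to 200 mm, with a rim standing 12 mm out at its top, so a gripper cannot come straight down on what sticks out of the mouth: lean it 25 to 45 degrees back, away from the plate (body towards -x).
- tongue (a point): Top of the tongue, a strip 30 mm wide and 8 mm thick that carries the magazine's floor (45 mm up) on outside the mouth to 125 mm from it; this point is 66 mm out from the mouth. Beside it fingers can pass down to the worktop (one support, 24 mm wide, 105 to 120 mm out). A cartridge pulled out lies on it by itself and can be regripped from straight above.
- module_1: Flat grey beacon cartridge, 100 x 50 x 16 mm (x, y, z), about 90 g, one 15 mm end red (its +x end) and the other blue (its -x end). Origin: centre of its underside. It is the bottom one of four: it lies on the magazine's floor, long side along the magazine's x, with its blue end sticking about 30 mm out of the mouth, and carries the other three (dragging it out takes up to about 10 N).
- red_end (a point): Centre of the red end face of module_1 (50 mm along its +x, 8 mm above its underside); axes as the cartridge's.
- blue_end (a point): Centre of the blue end face of module_1 (50 mm along its -x, 8 mm above its underside); axes as the cartridge's.
- module_2: Flat grey beacon cartridge, 100 x 50 x 16 mm (x, y, z), about 90 g, one 15 mm end red (its +x end) and the other blue (its -x end). Origin: centre of its underside. Second from below in the magazine, its origin 57 mm inside the mouth plane; drops 16 mm when the bottom one is out.
- module_3: Flat grey beacon cartridge, 100 x 50 x 16 mm (x, y, z), about 90 g, one 15 mm end red (its +x end) and the other blue (its -x end). Origin: centre of its underside. Third from below.
- module_4: Flat grey beacon cartridge, 100 x 50 x 16 mm (x, y, z), about 90 g, one 15 mm end red (its +x end) and the other blue (its -x end). Origin: centre of its underside. Top of the stack.
- tester: Fixed tester: grey base plate 8 mm thick (-60 to 115 mm in its x and y), a pedestal 40 x 40 mm with a green top (the bed) 45 mm up, and a bent aluminium bracket 85 mm tall, one leg on the +x side with the red pad, one on the +y side with the blue pad (inner faces 98 mm from the bed centre). Origin: on the worktop under the bed centre; z up.
- bed (a point): Centre of the bed's green top, 45 mm above the worktop; axes as the tester's.
- pad_red (a joint): How far the red pad is pushed in, in m: 0 free, 0.012 at its stop. It moves along the tester's +x. Spring: about 1 N to start, 4 N at 8 mm; springs back. Well in means about 8 mm.
- pad_red_face (a point): Centre of the red pad's front face (face 36 mm wide, 30 mm tall), 66 mm from the bed's centre along the tester's +x when free and 53 mm above the worktop: the height of the end centre of a cartridge lying on the bed. Its +x points into the bracket.
- pad_blue (a joint): How far the blue pad is pushed in, in m: 0 free, 0.012 at its stop. It moves along the tester's +y. Spring as the red pad's.
- pad_blue_face (a point): Centre of the blue pad's front face, 66 mm from the bed's centre along the tester's +y when free and 53 mm above the worktop. Its +x points into the bracket (along the tester's +y).
- tripod_head: Grey tripod head, 68 mm wide, 89 mm tall, loose, to be left alone. Origin: centre of its underside.
- mount_a: Black nylon antenna mount, foot 50 x 50 mm, 45 mm tall, loose, to be left alone. Origin: centre of its underside.
- mount_b: Second black nylon antenna mount, same size, to be left alone. Origin: centre of its underside.
- flask: Aluminium flask, 74 mm across, 213 mm tall, loose, to be left alone. Origin: centre of its underside.
- wrench: Steel wrench lying flat, to be left alone. Origin: its underside, on the shank.
- mug: Blue mug, 80 mm across, 85 mm tall, to be left alone. Origin: centre of its underside.

How it is judged:
On the way, in this order (a step that is already met when the one before it is completed fails the run):
1. the bottom cartridge is out of the magazine and the next has dropped into its place (x of red_end in the frame of magazine below 0.048 m and z of module_2 in the frame of magazine below 0.052 m), for 0.2 s.
2. its red end presses the red pad in by 5 mm or more (value of joint pad_red above 0.005 m and distance between red_end and pad_red_face below 0.018 m), for 0.1 s.
3. its blue end presses the blue pad in by 5 mm or more (value of joint pad_blue above 0.005 m and distance between blue_end and pad_blue_face below 0.018 m), for 0.1 s.
At the end, for the whole second after the job is handed in: The cartridge lies flat (0.08 rad) and still on the green bed, underside within 4 mm of it, centres within 15 mm, blue end towards the blue pad within 0.25 rad; both pads out (under 2 mm in); the other three cartridges stacked in the magazine, one place lower (horizontal distance between module_1 and bed below 0.015 m and z of module_1 in the frame of bed between -0.003 and 0.004 m and angle between module_1's own z axis and vertical below 0.08 rad and y of blue_end in the frame of bed above 0.025 m and angle between the x axis of module_1 and the y axis of tester, either way round below 0.25 rad and linear speed of module_1 below 0.01 m/s and value of joint each of pad_red, pad_blue below 0.002 m and x of module_2 in the frame of magazine between 0.09 and 0.125 m and z of module_2 in the frame of magazine between 0.035 and 0.051 m and x of module_3 in the frame of magazine between 0.09 and 0.125 m and z of module_3 in the frame of magazine between 0.035 and 0.067 m and x of module_4 in the frame of magazine between 0.09 and 0.125 m and z of module_4 in the frame of magazine between 0.035 and 0.083 m); the robot touches nothing.
It fails at once if another cartridge comes out of the magazine (pulled more than 25 mm out of its place) (x of any of module_2, module_3, module_4 in the frame of magazine below 0.082 m).
It fails at once if the cartridge is dropped (moves faster than 0.5 m/s with no finger on it) or falls below the bed ((linear speed of module_1 above 0.5 m/s and contact force between module_1 and the fingers below 0.05 N) or height (world z) of module_1 below 0.025 m).
It fails at once if one of the things around is moved by more than 30 mm or tipped over (distance of any of tripod_head, mount_a, mount_b, flask, wrench, mug from where it was at the start of the episode above 0.03 m or angle between any of tripod_head, mount_a, mount_b, flask, wrench, mug's own z axis and vertical above 0.5 rad).
It also fails if it takes over 64 s, if anything falls off the work surface, if the arm or the gripper's body presses on something with over 40 N, if the wrist force passes 120 N, or if a joint passes its speed limit or range.

ROBOT

A 6-joint arm with a two-finger parallel gripper is mounted at the origin on the work surface. World frame = base frame: x ahead of the robot, y to its left, z up, the work surface at z = 0. Lengths are in m, angles in rad, forces in N, time in s.
With the tool pointing down it reaches from about 0.375 to 0.925 m from the base axis. Payload 5.7 kg.
Tool frame: the origin (TCP) lies at the very end of the fingers, on their centre line; the grasp point (between the pads) lies 19 mm behind it; z points along the fingers, y is the direction in which the jaws open and shut (so a half turn about z gives the same grasp; the last joint's range is limited). The gripper opens to 85 mm and grips with 20 to 120 N. Pads are 22 mm wide; open, the fingers measure 114 mm over their backs; the gripper's body (76 mm by 85 mm) begins 54 mm behind the grasp point. The pads swing forward as they close: fully open they stand 13 mm farther back than shut.
Start: joints at [1.164, 0.359, 1.51, -0, 1.272, -0.115], TCP at [0.173, 0.575, 0.2] pointing down, gripper open.
Joint ranges: [-2.97, 2.97], [-1.01, 2.36], [0.21, 2.38], [-0.96, 4.11], [0.2, 2.71], [-2.98, 2.98]. Speed limits (rad/s): [2.39, 2.39, 3.14, 3.14, 3.14, 3.14].

INTERFACE

Orientations are given as a unit quaternion [x, y, z, w].
In Python, from cell import * gives the robot as it stands.
- The arm moves only by the tool drive_tool, never from a script. Its argument "plan" is a list of rows, each an object of numbers: "ax", "ay", "az": the turn, a rotation vector about the tool's x, y, z in degrees; "dx", "dy", "dz": the shift along the tool's x, y, z in mm; "claw": the opening, from 0 (shut) to 1 (fully open). In form: [{"ax": .., "ay": .., "az": .., "dx": .., "dy": .., "dz": .., "claw": ..}, ...]. A call has 1 to 12 rows; each row is the pose to reach, as a shift and turn from the pose commanded when the call began, along the tool's axes at that moment; what a row does not reach only later rows make up. A row lasts 1/10 s, in which the tool goes at most 50 mm and 8.59 degrees, less where a joint would pass 70% of its speed; a pose out of reach is approached as far as the arm can. A call with a gripper value outside its range is refused whole. The fingers move at their own pace and stop on an object; "force" is the grip in N (left out, the last holds). Time passes only in rows, so rows that repeat a pose let the fingers close. It gives the time, the measured TCP pose, the force and the opening at its end, in the units of the state.
- get_obs(): the state, without advancing time (a new reading comes with each control period).
- camera(name): name is "scene" or "top"; returns a dict with "color" (420x560x3 uint8, red, green, blue), "z_map" (420x560 float32, m along the optical axis (not along the pixel's ray), 0 where there is no reading), "fx", "fy", "cx", "cy" (pixels), "extrinsics" (4x4, takes a point from world to camera coordinates). Camera axes: x right, y down, z forward; pixel columns grow to the right and rows downward; lengths in m; the calibration is good to about 2 mm. A picture is of the moment at which its call begins.
- job_done(): hands the job in, once; it reports no verdict.
The state is a dict: "clock": time; "joint_pos": joint angles; "dq": joint speeds; "joint_efforts": joint torques, N m; "tool_pos": TCP position; "eef_rot": TCP orientation; "force": force on the tool from outside, world axes, zero at the start; "torque": the same for the moment, N m; "gripper_width": finger opening in m.
Only numpy, scipy, OpenCV 4.12 (cv2) and the standard library are available. Lean on these libraries where they do the work, as an engineer would, in place of code of your own. Each camera call takes 0.05 s, during which the arm holds its last target. There are 200 camera calls.

## Working session

There is one attempt and no reset: what is moved stays moved. The work goes in short steps, Python scripts to look and compute and a tool call to move; the robot and the scene stay as the last step left them, time stands still between calls to the robot, and variables do not carry over. Pictures are saved under pics/ and viewed, about 8 in all and at most 12, crops included, and the job is handed in when it is done.

Besides the shell and the picture viewer there is one more tool, called after ">>>" as name(argument=value, ...) on one line, values as JSON. drive_tool: Moves the arm, as the interface text tells. Its arguments: {"type":"object","properties":{"plan":{"type":"array","items":{"type":"object","properties":{"ax":{"type":"number"},"ay":{"type":"number"},"az":{"type":"number"},"dx":{"type":"number"},"dy":{"type":"number"},"dz":{"type":"number"},"claw":{"type":"number"}}}},"force":{"type":"number"}},"required":["plan"]}

```bash
mkdir -p pics; ls
cat > h.py <<'E'
from cell import *
import numpy as np, cv2
from scipy.spatial.transform import Rotation as R
def snap(n,f):
    c=camera(n); cv2.imwrite('pics/'+f,cv2.cvtColor(c['color'],cv2.COLOR_RGB2BGR)); np.savez('pics/'+f[:-4]+'.npz',**c); return c
def cloud(c):
    z=c['z_map'];v,u=np.mgrid[:z.shape[0],:z.shape[1]]
    p=np.stack([(u-c['cx'])/c['fx']*z,(v-c['cy'])/c['fy']*z,z],-1)
    E=c['extrinsics']; w=(p-E[:3,3])@E[:3,:3]; w[z==0]=np.nan; return w
def ray(c,u,v,h):
    E=c['extrinsics'];d=np.array([(u-c['cx'])/c['fx'],(v-c['cy'])/c['fy'],1])@E[:3,:3];o=-E[:3,3]@E[:3,:3]
    return o+d*(h-o[2])/d[2]
E
python3 - <<'E'
from h import *
for n in('scene','top'):
    c=snap(n,n+'1.png');print(n,c['fx'],c['cx'],c['cy'],c['extrinsics'].round(3).tolist(),(c['z_map']>0).mean())
a=cv2.imread('pics/scene1.png');b=cv2.imread('pics/top1.png')
print(get_obs())
E
```

```text
pics
scene 379.55902728619606 278.44252522481514 208.77506267665717 [[-0.516, 0.857, 0.004, 0.276], [0.461, 0.281, -0.842, -0.214], [-0.722, -0.433, -0.539, 1.444], [0.0, 0.0, 0.0, 1.0]] 0.9957865646258504
top 489.50955838861614 276.19575812157984 212.17957369221165 [[0.004, -1.0, 0.005, 0.008], [-0.993, -0.004, -0.118, 0.59], [0.118, -0.005, -0.993, 1.601], [0.0, 0.0, 0.0, 1.0]] 0.9958163265306123
{'clock': 0.1, 'joint_pos': array([ 1.16391817e+00,  3.59461872e-01,  1.51133483e+00,  5.36820052e-06,
        1.27249189e+00, -1.15067776e-01]), 'dq': array([-0.00084884, -0.00203155, -0.0004454 , -0.0007317 , -0.00173241,
        0.00054458]), 'joint_efforts': array([-6.21426389e-04, -5.28655422e+01, -2.79347652e+01, -1.90127471e-04,
        5.03647869e-03, -2.93052767e-05]), 'tool_pos': array([0.1723324 , 0.57402065, 0.19881644]), 'eef_rot': array([ 1.45388793e-01,  9.89374237e-01, -8.18590606e-04, -2.21270564e-04]), 'force': array([0.16323363, 0.45036473, 0.5592845 ]), 'torque': array([ 0.01026766,  0.03576308, -0.00159436]), 'gripper_width': 0.08531579390706372}
```

View pics/scene1.png

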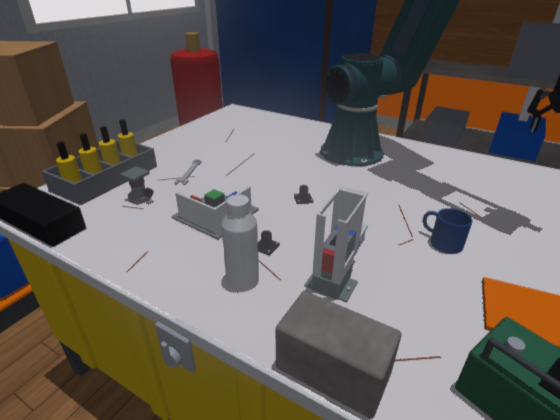

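View pics/top1.png

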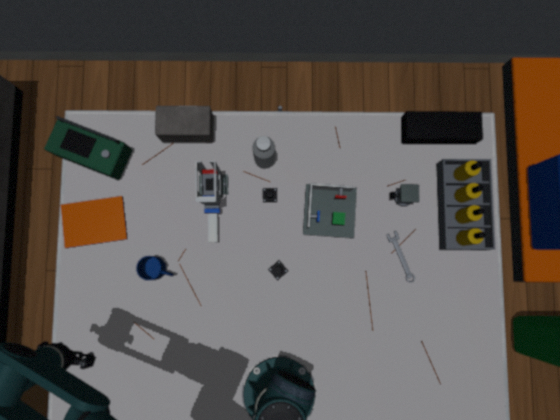

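The scene view shows the tester near pixel (213,207), the flask at (240,245) and the magazine at (343,240). In the top view the magazine is at (210,185) with its mouth and tongue pointing down (towards the robot). The tester bed is at (338,218), with the red pad at (340,195) and the blue pad at (317,216).

Run:
```python
from h import *
c=dict(np.load('pics/top1.npz'));w=cloud(c);hsv=cv2.cvtColor(c['color'],cv2.COLOR_RGB2HSV)
def blob(nm,lo,hi,x0,y0,x1,y1,zr):
    m=cv2.inRange(hsv,np.array(lo),np.array(hi))>0
    q=np.zeros_like(m);q[y0:y1,x0:x1]=1;m&=q&(w[...,2]>zr[0])&(w[...,2]<zr[1])
    if not m.any(): print(nm,'none');return
    P=w[m];v,u=np.nonzero(m);r=cv2.minAreaRect((P[:,:2]*1000).astype(np.float32));print(nm,m.sum(),'px',u.mean().round(1),v.mean().round(1),'med',np.median(P,0).round(4),'rect mm',np.round(r[0],1),np.round(r[1],1),round(r[2],1))
blob('green',(45,120,60),(75,255,255),300,180,360,240,(.03,.06))
blob('red',(0,120,60),(8,255,255),300,180,360,240,(.02,.09))
blob('blue',(105,120,60),(125,255,255),300,180,360,240,(.02,.09))
blob('magblue',(105,120,60),(125,255,255),190,195,230,225,(.04,.08))
blob('magred',(0,120,60),(8,255,255),190,155,230,190,(.02,.2))
# height-based rects
def hr(nm,x0,y0,x1,y1,zr):
    m=np.zeros(w.shape[:2],bool);m[y0:y1,x0:x1]=1;m&=(w[...,2]>zr[0])&(w[...,2]<zr[1]);P=w[m];r=cv2.minAreaRect((P[:,:2]*1000).astype(np.float32))
    print(nm,m.sum(),np.median(P,0).round(4),np.round(r[0],1),np.round(r[1],1),round(r[2],1))
hr('tongue',200,212,222,250,(.035,.055))
hr('magtop',190,155,235,210,(.185,.215))
hr('bracket',300,175,362,240,(.075,.095))
hr('base',295,175,365,245,(.004,.012))
for n,b in dict(mugtri=(385,180,420,210),mA=(258,185,282,206),mB=(265,255,292,285),flask=(248,130,280,168),mug=(130,250,180,285),wr=(380,225,420,290)).items(): hr(n,*b,(.012 if n!='wr' else .004,.3))
s=dict(np.load('pics/scene1.npz'));d=np.linalg.norm
im=cv2.hconcat([cv2.resize(cv2.imread('pics/top1.png')[140:250,180:370],None,fx=4,fy=4,interpolation=2)])
cv2.imwrite('pics/crop1.png',im)
```

```text
green 141 px 338.4 218.1 med [ 0.5701 -0.1954  0.0434] rect mm [ 570.1 -196.7] [37.8 40.9] 89.8
red 25 px 339.9 196.4 med [ 0.6402 -0.1988  0.0658] rect mm [ 639.9 -199.6] [32.   9.1] 83.5
blue 31 px 318.0 216.0 med [ 0.5738 -0.1262  0.068 ] rect mm [ 573.8 -126.8] [ 7.3 33.1] 85.2
magblue 65 px 212.1 210.2 med [0.5928 0.2209 0.0605] rect mm [592.3 221.8] [14.4 46.4] 4.2
magred 34 px 207.1 170.9 med [0.7133 0.2344 0.1069] rect mm [713.3 232.9] [36.1 11.8] 80.6
tongue 288 [0.5381 0.2199 0.0441] [536.9 218.8] [96.8 38.6] 0.8
magtop 254 [0.6316 0.2306 0.1981] [663.6 224.6] [127.2  60.8] 1.7
bracket 178 [ 0.6676 -0.1121  0.0839] [ 638.5 -135.1] [100.  199.2] 41.7
base 1570 [ 0.5976 -0.1691  0.0073] [ 604.3 -171.9] [237.1 237.1] 0.2
mugtri 487 [ 0.6455 -0.4155  0.0858] [ 646.3 -413.1] [65.  84.3] 2.0
mA 83 [0.6475 0.0316 0.0386] [651.   31.7] [48.4 40.8] 0.5
mB 73 [0.3978 0.0039 0.0401] [396.7   2.6] [45. 31.] 49.1
flask 603 [0.7624 0.0492 0.1671] [777.6  50.9] [69.6 71.3] 1.1
mug 391 [0.3994 0.4167 0.0619] [401.1 415.7] [129.9  79.4] 45.9
wr 434 [ 0.4529 -0.4071  0.006 ] [ 443.5 -406.1] [132.6 216.8] 88.6
```

View pics/crop1.png

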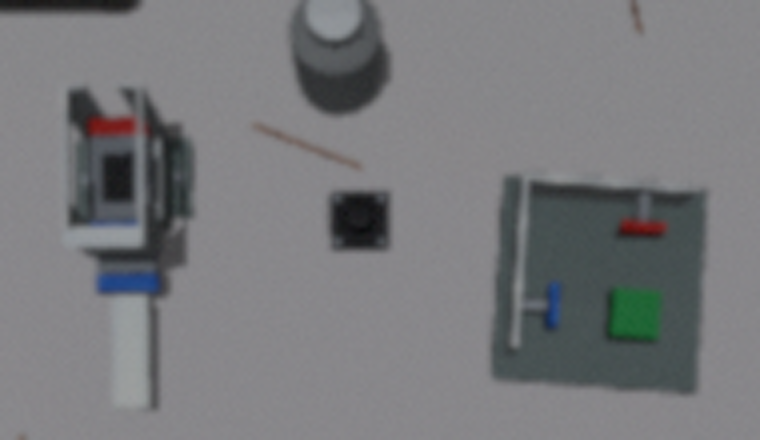

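Crop: the blue end is at (128,283) with the tongue running down to (132,405). The tester bed is at (635,313), yawed about -3°, with both pads free. Next I'll fit the axes and work out the approach.

```bash
cat >> h.py <<'E'
def Rt(yaw,lean=0):  # tool: y along frame y(yaw deg), z down leaning towards +x of that frame
    return R.from_euler('z',yaw,degrees=True)*R.from_euler('y',-lean,degrees=True)*R.from_matrix([[-1,0,0],[0,1,0],[0,0,-1]])
def rel(p,Rw,ref=None):
    o=get_obs(); p0,R0=(o['tool_pos'],R.from_quat(o['eef_rot'])) if ref is None else ref
    d=R0.inv().apply(np.array(p)-p0)*1000; a=(R0.inv()*Rw).as_rotvec(degrees=True)
    print('d',d.round(1),'a',a.round(1)); return d,a
E
python3 - <<'E'
from h import *
c=dict(np.load('pics/top1.npz'));w=cloud(c)
m=np.zeros(w.shape[:2],bool);m[213:250,198:224]=1;m&=(w[...,2]>.038)&(w[...,2]<.05)
rows=[(w[v][m[v]][:,0].mean(),(w[v][m[v]][:,1].max()+w[v][m[v]][:,1].min())/2,np.ptp(w[v][m[v]][:,1])) for v in range(213,250) if m[v].sum()>4]
r=np.array(rows);print(r[[0,5,10,-5,-1]].round(4));k=np.polyfit(r[3:-3,0],r[3:-3,1],1);print('tongue yaw',np.degrees(np.arctan(k[0])),'y@.6',np.polyval(k,.6), 'far end x',r[-1,0])
# plate front top edge / module blue edges at z>0.05
hsv=cv2.cvtColor(c['color'],cv2.COLOR_RGB2HSV);b=(cv2.inRange(hsv,np.array((105,120,60)),np.array((125,255,255)))>0);b[:205]=0;b[225:]=0;b[:,:195]=0;b[:,230:]=0
v,u=np.nonzero(b);print('blue uv',u.min(),u.max(),v.min(),v.max())
for uu in (205,212,219):print(ray(c,uu,v.max()+.5,.061),)
# scene view rays for blue
s=dict(np.load('pics/scene1.npz'));ws=cloud(s)
P=ws[(abs(ws[...,0]-.56)<.06)&(abs(ws[...,1]-.22)<.06)&(ws[...,2]>.054)&(ws[...,2]<.066)]
print(len(P)); 
if len(P): print(P.min(0).round(4),P.max(0).round(4))
# tester base yaw
for nm,zr in(('base',(.003,.0125)),):
    m=np.zeros(w.shape[:2],bool);m[175:245,298:362]=1;m&=(w[...,2]>.0045)&(hsv[...,2]<110);m=cv2.morphologyEx(m.astype(np.uint8),cv2.MORPH_OPEN,np.ones((5,5)))>0
    P=w[m];r=cv2.minAreaRect((P[:,:2]*1000).astype(np.float32));print(r)
yaw=np.arctan(k[0]);ex=np.array([np.cos(yaw),np.sin(yaw),0]);print(ex)
E
```

```text
[[0.5848 0.2165 0.0327]
 [0.5681 0.2216 0.0292]
 [0.5516 0.2231 0.0275]
 [0.5019 0.2173 0.0229]
 [0.4886 0.2181 0.0259]]
tongue yaw 4.1483707476418745 y@.6 0.22543560891287173 far end x 0.488629396792381
blue uv 205 219 208 212
[0.58452305 0.24450377 0.061     ]
[0.58462191 0.22152519 0.061     ]
[0.58472078 0.1985432  0.061     ]
3
[0.5895 0.2496 0.0558] [0.5904 0.2506 0.0606]
((599.7326049804688, -160.09555053710938), (121.25927734375, 153.96046447753906), 81.30677032470703)
[0.99738007 0.07233949 0.        ]
```

Run:
```python
from h import *
ex=np.array([np.cos(np.radians(4)),np.sin(np.radians(4)),0]);M=np.array([.6145,.2235,0])
Rg=Rt(4,35);z=Rg.apply([0,0,1]);print(z)
g=M-.011*ex+[0,0,.0375];print('grasp',g)
rel(g-.12*z,Rg)
```

```text
[ 0.57217923  0.04001067 -0.81915204]
grasp [0.6035268  0.22273268 0.0375    ]
d [-449.7 -236.6   63.3] a [ -6.4 -34.6 -20. ]
```

>>> drive_tool(plan=[{"dx": -40, "dy": -21, "dz": 5, "ax": -0.6, "ay": -3.5, "az": -2, "claw": 1}, {"dx": -80, "dy": -42, "dz": 10, "ax": -1.3, "ay": -7, "az": -4, "claw": 1}, {"dx": -120, "dy": -63, "dz": 15, "ax": -1.9, "ay": -10.4, "az": -6, "claw": 1}, {"dx": -160, "dy": -84, "dz": 20, "ax": -2.5, "ay": -13.8, "az": -8, "claw": 1}, {"dx": -200, "dy": -105, "dz": 26, "ax": -3.2, "ay": -17.3, "az": -10, "claw": 1}, {"dx": -240, "dy": -126, "dz": 32, "ax": -3.8, "ay": -20.8, "az": -12, "claw": 1}, {"dx": -280, "dy": -147, "dz": 38, "ax": -4.5, "ay": -24.2, "az": -14, "claw": 1}, {"dx": -320, "dy": -168, "dz": 44, "ax": -5.1, "ay": -27.7, "az": -16, "claw": 1}, {"dx": -360, "dy": -189, "dz": 50, "ax": -5.8, "ay": -31.1, "az": -18, "claw": 1}, {"dx": -400, "dy": -210, "dz": 56, "ax": -6.4, "ay": -34.6, "az": -20, "claw": 1}, {"dx": -430, "dy": -226, "dz": 60, "ax": -6.4, "ay": -34.6, "az": -20, "claw": 1}, {"dx": -449.7, "dy": -236.6, "dz": 63.3, "ax": -6.4, "ay": -34.6, "az": -20, "claw": 1}], force=60)

```text
clock: 1.3
tool_pos: [0.5355, 0.2163, 0.1353]
eef_rot: [-0.033, 0.953, 0.01, 0.3]
force: [-0.3, -0.1, 0.3]
gripper_width: 0.0855
```

>>> drive_tool(plan=[{"claw": 1}, {"claw": 1}])

```text
invalid input
```

Run:
```python
from h import *
ex=np.array([np.cos(np.radians(4)),np.sin(np.radians(4)),0]);M=np.array([.6145,.2235,0])
g=M-.011*ex+[0,0,.0375];print(get_obs()['tool_pos'],get_obs()['clock'])
rel(g,Rt(4,35))
a=snap('scene','s2.png');b=snap('top','t2.png')
A=cv2.resize(cv2.imread('pics/s2.png')[120:300,230:430],(600,540),interpolation=2)
B=cv2.resize(cv2.imread('pics/t2.png')[150:290,170:260],(0,0),fx=3.857,fy=3.857)[:540,:200+0]
cv2.imwrite('pics/v2.png',A)
```

```text
[0.53548039 0.21630914 0.13531663] 1.3
d [ -0.    1.8 119.3] a [-0.  -0.1 -0.1]
```

View pics/v2.png

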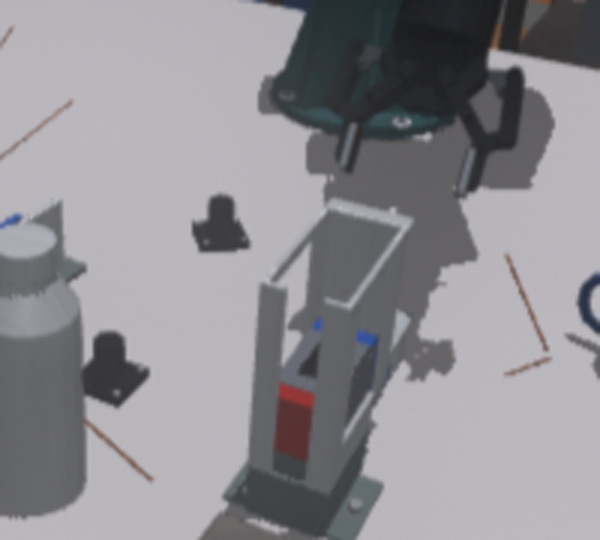

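The picture shows the open, leaning gripper (fingers near (350,150) and (465,185)) behind the magazine at (330,350), clear of the front plate. I'll go down along the tool axis.

>>> drive_tool(plan=[{"ax": 0, "ay": 0, "az": 0, "dx": 0, "dy": 2, "dz": 25, "claw": 1}, {"ax": 0, "ay": 0, "az": 0, "dx": 0, "dy": 2, "dz": 50, "claw": 1}, {"ax": 0, "ay": 0, "az": 0, "dx": 0, "dy": 2, "dz": 75, "claw": 1}, {"ax": 0, "ay": 0, "az": 0, "dx": 0, "dy": 2, "dz": 95, "claw": 1}, {"ax": 0, "ay": 0, "az": 0, "dx": 0, "dy": 2, "dz": 110, "claw": 1}, {"ax": 0, "ay": 0, "az": 0, "dx": 0, "dy": 2, "dz": 119, "claw": 1}, {"ax": 0, "ay": 0, "az": 0, "dx": 0, "dy": 2, "dz": 119, "claw": 1}])

```text
clock: 2.1
tool_pos: [0.6111, 0.2326, 0.0604]
eef_rot: [-0.032, 0.96, 0.006, 0.279]
force: [-0.4, -0.1, -0.2]
gripper_width: 0.0849
```

Run:
```python
from h import *
o=get_obs();print(o['tool_pos'],o['force'],o['gripper_width'])
snap('scene','s3.png');snap('top','t3.png')
A=cv2.resize(cv2.imread('pics/s3.png')[160:290,300:390],(400,578),interpolation=2)
B=cv2.resize(cv2.imread('pics/t3.png')[155:285,170:260],(400,578),interpolation=2)
cv2.imwrite('pics/v3.png',cv2.hconcat([A,B]))
```

```text
[0.61114965 0.23255646 0.06041672] [-0.44459201 -0.06047528 -0.18189074] 0.08494096310443154
```

View pics/v3.png

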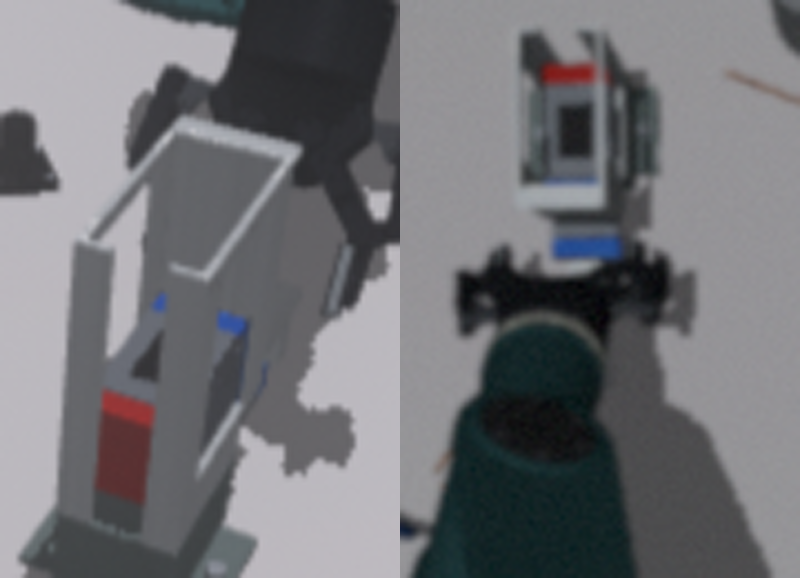

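The left half shows the fingers beside the mouth and not touching anything. The right half (top view) shows the blue end at (585,247) between the fingers. The pose missed its target with no contact force, so I'll check the joints.

Run:
```python
from h import *
o=get_obs();print(o['joint_pos'].round(3),o['dq'].round(3),R.from_quat(o['eef_rot']).apply(np.eye(3)).round(3).tolist())
ex=np.array([np.cos(np.radians(4)),np.sin(np.radians(4)),0]);M=np.array([.6145,.2235,0])
for L in(25,35,42): rel(M-.011*ex+[0,0,.0375],Rt(4,L))
```

```text
[ 0.357  0.459  2.026 -0.963  0.196 -0.371] [-0.004 -0.011  0.01   0.    -0.    -0.002] [[-0.843, -0.058, -0.535], [-0.064, 0.998, -0.007], [0.534, 0.029, -0.845]]
d [18.8 -8.8 15.9] a [-0.5  7.4 -0.1]
d [18.8 -8.8 15.9] a [-0.5 -2.6 -0.1]
d [18.8 -8.8 15.9] a [-0.5 -9.6 -0. ]
```

Joints 4 and 5 are at their limits, because a 35° lean lines the wrist up with the forearm. I'll back off and use about 27° of lean.

>>> drive_tool(plan=[{"ax": 0, "ay": 2, "az": 0, "dx": 4, "dy": -3, "dz": -15, "claw": 1}, {"ax": 0, "ay": 4, "az": 0, "dx": 8, "dy": -6, "dz": -30, "claw": 1}, {"ax": 0, "ay": 5.4, "az": 0, "dx": 14, "dy": -9, "dz": -40, "claw": 1}, {"ax": 0, "ay": 5.4, "az": 0, "dx": 14, "dy": -9, "dz": -40, "claw": 1}])

```text
clock: 2.6
tool_pos: [0.578, 0.2211, 0.0893]
eef_rot: [-0.031, 0.972, 0.005, 0.234]
force: [0.2, 0.1, -0.5]
gripper_width: 0.0854
```

Run:
```python
from h import *
o=get_obs();print(o['joint_pos'].round(3),o['tool_pos'])
ex=np.array([np.cos(np.radians(4)),np.sin(np.radians(4)),0]);M=np.array([.6145,.2235,0])
Rg=Rt(4,27);z=Rg.apply([0,0,1]);g=M-.014*ex+[0,0,.0365];print(g,np.degrees(R.from_quat(o['eef_rot']).inv().__mul__(Rg).magnitude()))
rel(g-.04*z,Rg);rel(g,Rg)
```

```text
[ 0.338  0.365  2.    -0.389  0.344 -0.958] [0.5780028  0.22111385 0.08933784]
[0.6005341  0.22252341 0.0365    ] 0.5129632272762538
d [ 3.9 -0.  17.3] a [-0.4  0.1 -0.2]
d [ 4.   0.3 57.3] a [-0.4  0.1 -0.2]
```

>>> drive_tool(plan=[{"ax": 0, "ay": 0, "az": 0, "dx": 4, "dy": 0, "dz": 15, "claw": 1}, {"ax": 0, "ay": 0, "az": 0, "dx": 4, "dy": 0, "dz": 30, "claw": 1}, {"ax": 0, "ay": 0, "az": 0, "dx": 4, "dy": 0, "dz": 42, "claw": 1}, {"ax": 0, "ay": 0, "az": 0, "dx": 4, "dy": 0, "dz": 52, "claw": 1}, {"ax": 0, "ay": 0, "az": 0, "dx": 4, "dy": 0, "dz": 57, "claw": 1}, {"ax": 0, "ay": 0, "az": 0, "dx": 4, "dy": 0, "dz": 57, "claw": 1}])

```text
clock: 3.2
tool_pos: [0.6004, 0.222, 0.0339]
eef_rot: [-0.032, 0.972, 0.004, 0.233]
force: [0.1, 0.5, -0.4]
gripper_width: 0.0857
```

Run:
```python
from h import *
o=get_obs();print(o['joint_pos'].round(3),o['tool_pos'],o['force'])
```

```text
[ 0.324  0.489  1.994 -0.548  0.237 -0.805] [0.60037851 0.22204636 0.03390878] [ 0.08938841  0.54023288 -0.39554074]
```

>>> drive_tool(plan=[{"ax": 0, "ay": 0, "az": 0, "dx": 0, "dy": 0, "dz": 0, "claw": 0}, {"ax": 0, "ay": 0, "az": 0, "dx": 0, "dy": 0, "dz": 0, "claw": 0}, {"ax": 0, "ay": 0, "az": 0, "dx": 0, "dy": 0, "dz": 0, "claw": 0}, {"ax": 0, "ay": 0, "az": 0, "dx": 0, "dy": 0, "dz": 0, "claw": 0}, {"ax": 0, "ay": 0, "az": 0, "dx": 0, "dy": 0, "dz": 0, "claw": 0}, {"ax": 0, "ay": 0, "az": 0, "dx": 0, "dy": 0, "dz": 0, "claw": 0}], force=70)

```text
clock: 3.8
tool_pos: [0.6007, 0.2222, 0.0348]
eef_rot: [-0.032, 0.972, 0.004, 0.233]
force: [-0.4, 0.2, 0.4]
gripper_width: 0.0005
```

Run:
```python
from h import *
o=get_obs();print(o['joint_pos'].round(3),o['tool_pos'],o['force'],o['gripper_width'])
ex=np.array([np.cos(np.radians(4)),np.sin(np.radians(4)),0])
rel(o['tool_pos']-.087*ex,R.from_quat(o['eef_rot']))
```

```text
[ 0.324  0.487  1.994 -0.546  0.238 -0.807] [0.60066826 0.22224641 0.03484389] [-0.35462091  0.18456797  0.35337762] 0.0004635878111629589
d [ 77.5  -0.5 -39.5] a [0. 0. 0.]
```

Run:
```python
from h import *
snap('scene','s4.png');snap('top','t4.png')
A=cv2.resize(cv2.imread('pics/s4.png')[160:290,300:390],(400,578),interpolation=2)
B=cv2.resize(cv2.imread('pics/t4.png')[155:285,170:260],(400,578),interpolation=2)
cv2.imwrite('pics/v4.png',cv2.hconcat([A,B]))
```

```text
(no output)
```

View pics/v4.png

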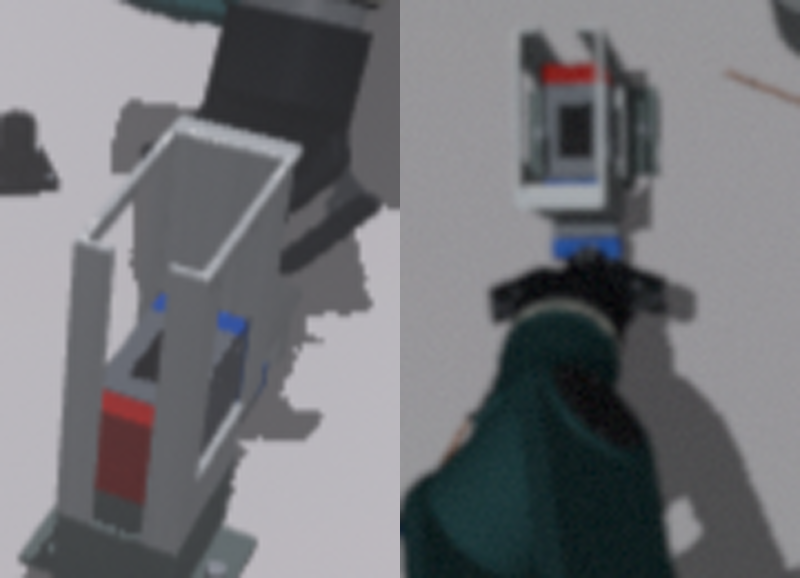

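The blue end at (590,245) in the top half has not moved, and the fingers have shut short of it at (590,258). I'll compare the reported TCP with the fingertips in the depth data.

Run:
```python
from h import *
s=dict(np.load('pics/s2.npz'));w=cloud(s)
for (u0,u1,v0,v1) in((338,352,160,180),(376,396,165,188)):
    P=w[v0:v1,u0:u1].reshape(-1,3);P=P[(P[:,2]>.08)&(P[:,0]>.3)&(P[:,0]<.7)];o=P[np.argsort(P[:,2])][:6];print(o.round(3).tolist())
print('tcp s2 [.5355 .2163 .1353] lean35')
for f in('t4','s4'):
    c=dict(np.load(f'pics/{f}.npz'));w=cloud(c);v=c['color'].max(-1)<60
    P=w[v&(abs(w[...,0]-.57)<.05)&(abs(w[...,1]-.222)<.05)&(w[...,2]>.03)&(w[...,2]<.14)];print(f,len(P));P=P[np.argsort(P[:,2])];print(P[:8].round(3).tolist(), P[np.argsort(-P[:,0])][:6].round(3).tolist())
```

```text
[[0.511, 0.17, 0.173], [0.512, 0.173, 0.174], [0.501, 0.171, 0.174], [0.507, 0.171, 0.174], [0.515, 0.167, 0.176], [0.508, 0.171, 0.177]]
[[0.502, 0.263, 0.171], [0.495, 0.263, 0.173], [0.505, 0.264, 0.175], [0.51, 0.26, 0.177], [0.501, 0.264, 0.178], [0.513, 0.263, 0.179]]
tcp s2 [.5355 .2163 .1353] lean35
t4 139
[[0.583, 0.208, 0.036], [0.614, 0.207, 0.053], [0.613, 0.239, 0.055], [0.613, 0.229, 0.056], [0.613, 0.219, 0.057], [0.613, 0.2, 0.057], [0.613, 0.203, 0.058], [0.613, 0.242, 0.06]] [[0.619, 0.194, 0.135], [0.618, 0.193, 0.121], [0.616, 0.194, 0.109], [0.614, 0.23, 0.074], [0.614, 0.197, 0.077], [0.614, 0.201, 0.1]]
s4 75
[[0.57, 0.25, 0.111], [0.575, 0.249, 0.113], [0.572, 0.248, 0.114], [0.571, 0.25, 0.114], [0.568, 0.254, 0.114], [0.569, 0.249, 0.116], [0.568, 0.251, 0.116], [0.572, 0.253, 0.116]] [[0.575, 0.249, 0.113], [0.572, 0.253, 0.116], [0.572, 0.248, 0.117], [0.572, 0.248, 0.114], [0.571, 0.25, 0.114], [0.57, 0.25, 0.111]]
```

Run:
```python
from h import *
c=dict(np.load('pics/t4.npz'));w=cloud(c)
for v in range(208,224,1): print(v,[(w[v,u].round(3)*1000).astype(int).tolist()+[int(c['color'][v,u].max())] for u in (208,211,213,216)])
o=get_obs();z=R.from_quat(o['eef_rot']).apply([0,0,1]);print(z,[ (o['tool_pos']-k*z).round(4).tolist() for k in(.03,.035,.04)])
c=dict(np.load('pics/scene1.npz'));
```

```text
208 [[599, 234, 66, 117], [599, 225, 62, 115], [600, 219, 57, 113], [599, 208, 65, 122]]
209 [[596, 235, 64, 138], [596, 225, 65, 121], [596, 218, 63, 124], [597, 209, 59, 138]]
210 [[593, 235, 58, 141], [592, 224, 70, 98], [592, 217, 69, 103], [592, 208, 65, 137]]
211 [[590, 235, 58, 124], [588, 223, 77, 66], [587, 216, 82, 69], [589, 208, 64, 119]]
212 [[585, 233, 73, 87], [583, 221, 89, 49], [583, 214, 91, 49], [-9223372036854775808, -9223372036854775808, -9223372036854775808, 90]]
213 [[580, 231, 89, 46], [579, 221, 94, 39], [579, 214, 96, 39], [581, 206, 82, 55]]
214 [[574, 228, 111, 30], [575, 220, 101, 26], [574, 211, 115, 21], [577, 205, 86, 30]]
215 [[570, 226, 121, 19], [573, 220, 95, 22], [568, 209, 137, 15], [571, 203, 106, 24]]
216 [[565, 225, 132, 14], [570, 221, 92, 15], [564, 208, 141, 16], [567, 202, 114, 18]]
217 [[554, 215, 204, 15], [554, 206, 204, 14], [559, 206, 160, 18], [564, 202, 115, 16]]
218 [[551, 214, 208, 19], [551, 206, 206, 13], [552, 201, 196, 17], [558, 199, 141, 14]]
219 [[547, 214, 214, 14], [547, 205, 212, 20], [548, 200, 202, 16], [549, 192, 198, 18]]
220 [[543, 212, 225, 18], [544, 204, 219, 18], [544, 199, 214, 16], [546, 191, 201, 15]]
221 [[539, 211, 232, 31], [540, 203, 229, 21], [540, 198, 223, 14], [543, 191, 200, 15]]
222 [[537, 211, 229, 58], [537, 202, 232, 36], [537, 197, 227, 22], [539, 190, 208, 15]]
223 [[532, 209, 247, 82], [534, 202, 229, 59], [534, 197, 228, 34], [535, 189, 218, 11]]
[ 0.45313728  0.02306304 -0.89114236] [[0.587, 0.2215, 0.0615], [0.5848, 0.2214, 0.0659], [0.5825, 0.2213, 0.0704]]<stdin>:3: RuntimeWarning: invalid value encountered in cast
```

Run:
```python
from h import *
o=get_obs();Ro=R.from_quat(o['eef_rot'])
for f in('t4','s4'):
    c=dict(np.load(f'pics/{f}.npz'));w=cloud(c);P=w[(w[...,2]>.064)&(c['color'].max(-1)<75)];L=Ro.inv().apply(P-o['tool_pos'])*1000
    L=L[(abs(L[:,0])<70)&(abs(L[:,1])<75)]
    for b in range(-220,-10,15):
        q=L[(L[:,2]>b)&(L[:,2]<=b+15)]
        if len(q): print(f,b,len(q),q[:,:2].min(0).round(),q[:,:2].max(0).round())
```

```text
t4 -220 16 [-36. -39.] [-5. 15.]
t4 -205 58 [-36. -40.] [ 3. 28.]
t4 -190 42 [-36. -39.] [ 9. 25.]
t4 -175 36 [-36. -39.] [-5. 33.]
t4 -160 12 [ -7. -43.] [  9. -37.]
t4 -145 32 [-19. -57.] [ 9. 55.]
t4 -130 84 [-18. -63.] [15. 57.]
t4 -115 41 [-17. -56.] [16. 53.]
t4 -100 38 [-62. -38.] [ 3. 40.]
t4 -85 31 [-69. -35.] [ 7. 35.]
t4 -70 18 [-58. -31.] [ 2. 10.]
t4 -55 19 [-64. -31.] [-2. 21.]
t4 -40 21 [-50. -31.] [-25.  16.]
t4 -25 3 [-49. -30.] [-23.   8.]
s4 -220 57 [-39. -34.] [-0. 36.]
s4 -205 229 [-43. -35.] [ 9. 38.]
s4 -190 222 [-41. -32.] [ 1. 38.]
s4 -175 220 [-41. -32.] [ 2. 38.]
s4 -160 214 [-28. -37.] [ 6. 40.]
s4 -145 78 [-14.  20.] [ 6. 48.]
s4 -130 101 [-16. -59.] [ 5. 62.]
s4 -115 52 [-15.  21.] [13. 58.]
s4 -100 46 [-15.  24.] [ 8. 46.]
s4 -85 13 [-14.  25.] [ 7. 33.]
s4 -40 6 [-69.  26.] [-59.  27.]
s4 -25 3 [-68.  26.] [-63.  27.]
```

The fingertips in both depth views sit about 34–36 mm behind the reported TCP along the tool axis, so they shut above the cartridge. From here I'll treat the true tip as TCP − 34 mm·z. I'll open, reduce the lean to 23° to keep joint 5 in range, and go down again.

```bash
cat >> h.py <<'E'
OFF=.034
def tip(p,Rw,ref=None): return rel(np.array(p)+OFF*Rw.apply([0,0,1]),Rw,ref)
ex=np.array([np.cos(np.radians(4)),np.sin(np.radians(4)),0]);M=np.array([.6145,.2235,0])
E
python3 - <<'E'
from h import *
Rg=Rt(4,23);g=M-.014*ex+[0,0,.0375]
z=Rg.apply([0,0,1]);tip(g-.05*z,Rg);tip(g,Rg)
E
```

```text
d [ -2.3   0.2 -18.4] a [-0.5  4.  -0.2]
d [ 1.2  0.6 31.4] a [-0.5  4.  -0.2]
```

>>> drive_tool(plan=[{"ax": 0, "ay": 2, "az": 0, "dx": -1, "dy": 0, "dz": -10, "claw": 1}, {"ax": -0.5, "ay": 4, "az": 0, "dx": -2, "dy": 0, "dz": -18, "claw": 1}, {"ax": -0.5, "ay": 4, "az": 0, "dx": -2, "dy": 0, "dz": -18, "claw": 1}, {"ax": -0.5, "ay": 4, "az": 0, "dx": -2, "dy": 0, "dz": -18, "claw": 1}, {"ax": -0.5, "ay": 4, "az": 0, "dx": -2, "dy": 0, "dz": -18, "claw": 1}, {"ax": -0.5, "ay": 4, "az": 0, "dx": -1, "dy": 0, "dz": -5, "claw": 1}, {"ax": -0.5, "ay": 4, "az": 0, "dx": 0, "dy": 0, "dz": 8, "claw": 1}, {"ax": -0.5, "ay": 4, "az": 0, "dx": 0, "dy": 0, "dz": 18, "claw": 1}, {"ax": -0.5, "ay": 4, "az": 0, "dx": 1, "dy": 0, "dz": 26, "claw": 1}, {"ax": -0.5, "ay": 4, "az": 0, "dx": 1, "dy": 0, "dz": 31, "claw": 1}, {"ax": -0.5, "ay": 4, "az": 0, "dx": 1, "dy": 0, "dz": 31, "claw": 1}])

```text
clock: 5.0
tool_pos: [0.6136, 0.2227, 0.0055]
eef_rot: [-0.033, 0.98, 0.007, 0.198]
force: [-1.1, -0.6, -1.1]
gripper_width: 0.0854
```

Run:
```python
from h import *
o=get_obs();print(o['joint_pos'].round(3),o['tool_pos'],o['force'],o['gripper_width'])
```

```text
[ 0.297  0.548  1.926 -0.312  0.29  -1.059] [0.61364041 0.22267488 0.00548645] [-1.0782075  -0.60944925 -1.09913408] 0.08543931403756264
```

>>> drive_tool(plan=[{"ax": 0, "ay": 0, "az": 0, "dx": 0, "dy": 0, "dz": 0, "claw": 0}, {"ax": 0, "ay": 0, "az": 0, "dx": 0, "dy": 0, "dz": 0, "claw": 0}, {"ax": 0, "ay": 0, "az": 0, "dx": 0, "dy": 0, "dz": 0, "claw": 0}, {"ax": 0, "ay": 0, "az": 0, "dx": 0, "dy": 0, "dz": 0, "claw": 0}, {"ax": 0, "ay": 0, "az": 0, "dx": 0, "dy": 0, "dz": 0, "claw": 0}], force=60)

```text
clock: 5.5
tool_pos: [0.6139, 0.2231, 0.0075]
eef_rot: [-0.033, 0.979, 0.008, 0.2]
force: [-3.7, 0.8, 6.1]
gripper_width: 0.0488
```

Run:
```python
from h import *
o=get_obs();print(o['joint_pos'].round(3),o['tool_pos'],o['force'],o['gripper_width'])
rel(o['tool_pos']-.087*ex,R.from_quat(o['eef_rot']))
```

```text
[ 0.297  0.545  1.927 -0.311  0.29  -1.06 ] [0.61387623 0.22309599 0.00752665] [-3.67529999  0.76163654  6.10296067] 0.048820387350576575
d [ 80.1  -0.2 -34.1] a [0. 0. 0.]
```

The opening reads 48.8 mm, so the cartridge is gripped. I'll pull it out along the tongue.

>>> drive_tool(plan=[{"ax": 0, "ay": 0, "az": 0, "dx": 4, "dy": 0, "dz": -1.7, "claw": 0}, {"ax": 0, "ay": 0, "az": 0, "dx": 10, "dy": 0, "dz": -4.3, "claw": 0}, {"ax": 0, "ay": 0, "az": 0, "dx": 18, "dy": 0, "dz": -7.7, "claw": 0}, {"ax": 0, "ay": 0, "az": 0, "dx": 26, "dy": 0, "dz": -11.1, "claw": 0}, {"ax": 0, "ay": 0, "az": 0, "dx": 34, "dy": 0, "dz": -14.5, "claw": 0}, {"ax": 0, "ay": 0, "az": 0, "dx": 42, "dy": 0, "dz": -17.9, "claw": 0}, {"ax": 0, "ay": 0, "az": 0, "dx": 50, "dy": 0, "dz": -21.3, "claw": 0}, {"ax": 0, "ay": 0, "az": 0, "dx": 58, "dy": 0, "dz": -24.7, "claw": 0}, {"ax": 0, "ay": 0, "az": 0, "dx": 66, "dy": 0, "dz": -28.1, "claw": 0}, {"ax": 0, "ay": 0, "az": 0, "dx": 73, "dy": 0, "dz": -31.1, "claw": 0}, {"ax": 0, "ay": 0, "az": 0, "dx": 80, "dy": 0, "dz": -34.1, "claw": 0}, {"ax": 0, "ay": 0, "az": 0, "dx": 80, "dy": 0, "dz": -34.1, "claw": 0}])

```text
clock: 6.7
tool_pos: [0.5259, 0.2171, 0.0075]
eef_rot: [-0.033, 0.979, 0.008, 0.199]
force: [-4.2, -0.2, 12.1]
gripper_width: 0.0485
```

Run:
```python
from h import *
o=get_obs();print(o['joint_pos'].round(3),o['tool_pos'],o['force'],o['gripper_width'])
snap('scene','s5.png');snap('top','t5.png')
A=cv2.resize(cv2.imread('pics/s5.png')[160:290,300:390],(400,578),interpolation=2)
B=cv2.resize(cv2.imread('pics/t5.png')[155:285,170:260],(400,578),interpolation=2)
cv2.imwrite('pics/v5.png',cv2.hconcat([A,B]))
```

```text
[ 0.345  0.483  2.105 -0.575  0.196 -0.748] [0.52587427 0.21708509 0.00748546] [-4.19906132 -0.20396496 12.10539516] 0.04852437958831737
```

View pics/v5.png

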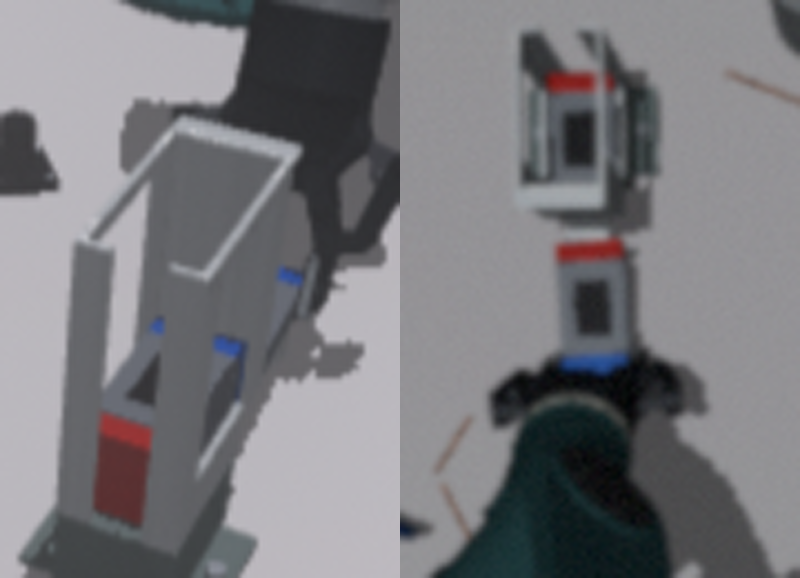

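The cartridge is out on the tongue, with its red end at (590,250) and blue end at (595,362) in the top half. The stack has dropped one place. I'll release, back off and measure it.

>>> drive_tool(plan=[{"ax": 0, "ay": 0, "az": 0, "dx": 0, "dy": 0, "dz": 0, "claw": 0.75}, {"ax": 0, "ay": 0, "az": 0, "dx": 0, "dy": 0, "dz": 0, "claw": 0.9}, {"ax": 0, "ay": 0, "az": 0, "dx": 0, "dy": 0, "dz": 0, "claw": 1}, {"ax": 0, "ay": 0, "az": 0, "dx": 0, "dy": 0, "dz": -5, "claw": 1}, {"ax": 0, "ay": 0, "az": 0, "dx": 0, "dy": 0, "dz": -20, "claw": 1}, {"ax": 0, "ay": 0, "az": 0, "dx": 0, "dy": 0, "dz": -45, "claw": 1}, {"ax": 0, "ay": 0, "az": 0, "dx": 0, "dy": 0, "dz": -75, "claw": 1}, {"ax": 0, "ay": 4, "az": 0, "dx": 0, "dy": 0, "dz": -105, "claw": 1}, {"ax": 0, "ay": 8, "az": 0, "dx": 0, "dy": 0, "dz": -130, "claw": 1}, {"ax": 0, "ay": 12, "az": 0, "dx": 0, "dy": 0, "dz": -150, "claw": 1}, {"ax": 0, "ay": 12, "az": 0, "dx": 0, "dy": 0, "dz": -150, "claw": 1}])

```text
clock: 7.9
tool_pos: [0.472, 0.2142, 0.1487]
eef_rot: [-0.033, 0.995, 0.005, 0.098]
force: [0.3, 1.0, 0.1]
gripper_width: 0.0855
```

```bash
cat >> h.py <<'E'
def ends(c,h=.061,box=(190,195,240,265)):
    hsv=cv2.cvtColor(c['color'],cv2.COLOR_RGB2HSV);x0,y0,x1,y1=box;out={}
    for n,lo,hi in(('red',(0,120,60),(8,255,255)),('blue',(105,120,60),(125,255,255))):
        m=cv2.inRange(hsv,np.array(lo),np.array(hi));q=np.zeros_like(m);q[y0:y1,x0:x1]=1;m=m*q
        v,u=np.nonzero(m)
        if len(u)>5:
            P=np.array([ray(c,a,b,h)[:2] for a,b in zip(u,v)]);r=cv2.minAreaRect((P*1000).astype(np.float32));out[n]=P.mean(0);print(n,len(u),(u.mean().round(1),v.mean().round(1)),P.mean(0).round(4),np.round(r[0],1),np.round(r[1],1))
    if len(out)==2: d=out['red']-out['blue'];print('centre',(sum(out.values())/2).round(4),'len',np.linalg.norm(d).round(4),'yaw',np.degrees(np.arctan2(d[1],d[0])).round(2))
    return out
E
python3 - <<'E'
from h import *
o=get_obs();print(o['joint_pos'].round(3),o['tool_pos'])
ends(snap('top','t6.png'))
w=cloud(dict(np.load('pics/t6.npz')));print(np.nanmedian(w[218:224,211:216].reshape(-1,3),0))
E
```

```text
[ 0.33   0.206  1.906 -0.063  0.839 -1.27 ] [0.47201369 0.21420029 0.14869914]
red 44 (np.float64(212.2), np.float64(211.0)) [0.5897 0.2209] [589.7 220.1] [10.2 43.3]
blue 58 (np.float64(214.0), np.float64(236.5)) [0.5057 0.2135] [505.7 213.5] [ 9.8 45.7]
centre [0.5477 0.2172] len 0.0843 yaw 5.08
[0.55850805 0.21779523 0.05951525]
```

The cartridge centre is at (0.548, 0.217) with yaw about 4.7°. The measured band spacing is 84 mm against the expected 85. Next is the regrip from straight above.

Run:
```python
from h import *
Rg=Rt(4.7);tip([.5477,.2172,.115],Rg);tip([.5477,.2172,.032],Rg)
```

```text
d [-63.   -1.7  79.4] a [ 0.1 11.2 -0.9]
d [-46.8  -1.9 160.8] a [ 0.1 11.2 -0.9]
```

>>> drive_tool(plan=[{"ax": 0, "ay": 5, "az": 0, "dx": -30, "dy": -1, "dz": 30, "claw": 1}, {"ax": 0, "ay": 11.2, "az": -0.9, "dx": -63, "dy": -1.7, "dz": 75, "claw": 1}, {"ax": 0, "ay": 11.2, "az": -0.9, "dx": -63, "dy": -1.7, "dz": 79, "claw": 1}, {"ax": 0, "ay": 11.2, "az": -0.9, "dx": -60, "dy": -1.7, "dz": 95, "claw": 1}, {"ax": 0, "ay": 11.2, "az": -0.9, "dx": -55.7, "dy": -1.8, "dz": 116, "claw": 1}, {"ax": 0, "ay": 11.2, "az": -0.9, "dx": -51.5, "dy": -1.8, "dz": 137, "claw": 1}, {"ax": 0, "ay": 11.2, "az": -0.9, "dx": -48.5, "dy": -1.9, "dz": 152, "claw": 1}, {"ax": 0, "ay": 11.2, "az": -0.9, "dx": -46.8, "dy": -1.9, "dz": 160, "claw": 1}, {"ax": 0, "ay": 11.2, "az": -0.9, "dx": -46.8, "dy": -1.9, "dz": 160, "claw": 1}])

```text
clock: 8.85
tool_pos: [0.5425, 0.2158, -0.0052]
eef_rot: [-0.042, 0.999, -0.001, -0.004]
force: [-0.1, -0.0, -0.6]
gripper_width: 0.0857
```

>>> drive_tool(plan=[{"ax": 0, "ay": 0, "az": 0, "dx": 0, "dy": 0, "dz": 0, "claw": 0}, {"ax": 0, "ay": 0, "az": 0, "dx": 0, "dy": 0, "dz": 0, "claw": 0}, {"ax": 0, "ay": 0, "az": 0, "dx": 0, "dy": 0, "dz": 0, "claw": 0}, {"ax": 0, "ay": 0, "az": 0, "dx": 0, "dy": 0, "dz": 0, "claw": 0}, {"ax": 0, "ay": 0, "az": 0, "dx": 0, "dy": 0, "dz": 0, "claw": 0}], force=40)

```text
clock: 9.35
tool_pos: [0.5458, 0.2166, -0.0022]
eef_rot: [-0.041, 0.999, 0.0, -0.001]
force: [-0.9, 0.4, 6.7]
gripper_width: 0.0494
```

Run:
```python
from h import *
o=get_obs();print(o['joint_pos'].round(3),o['tool_pos'],o['force'],o['gripper_width'])
Rg=R.from_quat(o['eef_rot']);rel(o['tool_pos']+[-.03,-.02,.09],Rg)
```

```text
[ 2.600e-01  5.850e-01  1.721e+00  1.000e-03  8.380e-01 -1.395e+00] [ 0.54576113  0.21659679 -0.00220731] [-0.87320914  0.41809145  6.66690588] 0.049359645157284804
d [ 31.7 -17.4 -89.9] a [0. 0. 0.]
```

>>> drive_tool(plan=[{"ax": 0, "ay": 0, "az": 0, "dx": 0, "dy": 0, "dz": -5, "claw": 0}, {"ax": 0, "ay": 0, "az": 0, "dx": 0, "dy": 0, "dz": -15, "claw": 0}, {"ax": 0, "ay": 0, "az": 0, "dx": 8, "dy": -5, "dz": -32, "claw": 0}, {"ax": 0, "ay": 0, "az": 0, "dx": 16, "dy": -10, "dz": -52, "claw": 0}, {"ax": 0, "ay": 0, "az": 0, "dx": 24, "dy": -15, "dz": -72, "claw": 0}, {"ax": 0, "ay": 0, "az": 0, "dx": 32, "dy": -20, "dz": -90, "claw": 0}, {"ax": 0, "ay": 0, "az": 0, "dx": 32, "dy": -20, "dz": -90, "claw": 0}])

```text
clock: 10.05
tool_pos: [0.5158, 0.1937, 0.0895]
eef_rot: [-0.041, 0.999, 0.0, -0.0]
force: [0.3, 1.3, -1.2]
gripper_width: 0.0495
```

Run:
```python
from h import *
c=dict(np.load('pics/t6.npz'));hsv=cv2.cvtColor(c['color'],cv2.COLOR_RGB2HSV)
for c in(c,dict(np.load('pics/top1.npz'))):
    hsv=cv2.cvtColor(c['color'],cv2.COLOR_RGB2HSV)
    for n,lo,hi,h in(('green',(45,110,50),(75,255,255),.045),('red',(0,110,50),(8,255,255),.068),('blue',(105,110,50),(125,255,255),.068)):
        m=cv2.inRange(hsv,np.array(lo),np.array(hi));v,u=np.nonzero(m[180:240,300:360]);print(n,ray(c,u.mean()+300,v.mean()+180,h).round(4))
o=get_obs();print(o['gripper_width'],o['force'])
a=np.radians(-3);et=np.array([np.cos(a),np.sin(a),0]);B=np.array([.5705,-.196,0])
rel(B-.005*et+[0,0,.085],Rt(-3));rel(B-.005*et+[0,0,.0],Rt(-3))
```

```text
green [ 0.5692 -0.195   0.045 ]
red [ 0.6375 -0.1982  0.068 ]
blue [ 0.5734 -0.1255  0.068 ]
green [ 0.5692 -0.1949  0.045 ]
red [ 0.6383 -0.198   0.068 ]
blue [ 0.5739 -0.1255  0.068 ]
0.04947148046452289 [ 0.32427358  1.26375355 -1.15561727]
d [ -17.3 -392.2    4.4] a [ 0.  -0.   7.7]
d [ -17.4 -392.2   89.4] a [ 0.  -0.   7.7]
```

>>> drive_tool(plan=[{"ax": 0, "ay": 0, "az": 0, "dx": -0.5, "dy": -12, "dz": 0, "claw": 0}, {"ax": 0, "ay": 0, "az": 0.5, "dx": -1.5, "dy": -35, "dz": 0, "claw": 0}, {"ax": 0, "ay": 0, "az": 1.2, "dx": -3, "dy": -70, "dz": 0, "claw": 0}, {"ax": 0, "ay": 0, "az": 2, "dx": -5, "dy": -110, "dz": 0, "claw": 0}, {"ax": 0, "ay": 0, "az": 3, "dx": -7, "dy": -150, "dz": 0, "claw": 0}, {"ax": 0, "ay": 0, "az": 4, "dx": -9, "dy": -190, "dz": 0, "claw": 0}, {"ax": 0, "ay": 0, "az": 5, "dx": -11, "dy": -230, "dz": 0, "claw": 0}, {"ax": 0, "ay": 0, "az": 6, "dx": -13, "dy": -270, "dz": 0, "claw": 0}, {"ax": 0, "ay": 0, "az": 7, "dx": -15, "dy": -310, "dz": 2, "claw": 0}, {"ax": 0, "ay": 0, "az": 7.7, "dx": -16, "dy": -350, "dz": 3, "claw": 0}, {"ax": 0, "ay": 0, "az": 7.7, "dx": -16.5, "dy": -378, "dz": 4, "claw": 0}, {"ax": 0, "ay": 0, "az": 7.7, "dx": -16.5, "dy": -391.5, "dz": 4, "claw": 0}])

```text
clock: 11.25
tool_pos: [0.5638, -0.1983, 0.0814]
eef_rot: [0.027, 1.0, -0.0, -0.002]
force: [-0.4, 0.5, -1.1]
gripper_width: 0.0493
```

>>> drive_tool(plan=[{"ax": 0, "ay": 0, "az": 0, "dx": 0, "dy": 0, "dz": 0, "claw": 0}, {"ax": 0, "ay": 0, "az": 0, "dx": 0, "dy": 0, "dz": 0, "claw": 0}])

```text
clock: 11.45
tool_pos: [0.5632, -0.1941, 0.082]
eef_rot: [0.026, 1.0, 0.0, -0.003]
force: [-1.2, 0.2, -1.8]
gripper_width: 0.0493
```

Run:
```python
from h import *
o=get_obs();print(o['tool_pos'],o['gripper_width'],o['joint_pos'].round(2))
snap('scene','s7.png');c=snap('top','t7.png')
h=o['tool_pos'][2]+.0472+.016;print('top h',h)
for n,lo,hi in(('red',(0,120,60),(8,255,255)),('blue',(105,120,60),(125,255,255))):
    m=cv2.inRange(cv2.cvtColor(c['color'],cv2.COLOR_RGB2HSV),np.array(lo),np.array(hi));k,l,st,ce=cv2.connectedComponentsWithStats(m[175:260,295:365])
    for i in range(1,k):
        if st[i,4]>8: u,v=ce[i]+[295,175];print(n,st[i],ray(c,u,v,h).round(4),ray(c,u,v,.068).round(4))
A=cv2.resize(cv2.imread('pics/s7.png')[150:260,150:270],(400,367),interpolation=2)
B=cv2.resize(cv2.imread('pics/t7.png')[170:280,285:405],(400,367),interpolation=2)
cv2.imwrite('pics/v7.png',cv2.hconcat([A,B]))
a=np.radians(-3.1);et=np.array([np.cos(a),np.sin(a),0]);B=np.array([.5695,-.1955,0])
Rg=Rt(-3.1);rel(B-.005*et+[0,0,.0],Rg)
```

```text
[ 0.56316007 -0.19406547  0.08204659] 0.049283568633691655 [-0.45  0.48  1.64 -0.    1.03 -1.96]
top h 0.1452465905058124
blue [21 36  4 11 34] [ 0.565  -0.1187  0.1452] [ 0.5736 -0.1257  0.068 ]
blue [38 52 18  7 95] [ 0.5222 -0.1917  0.1452] [ 0.5286 -0.2024  0.068 ]
d [-1.6 -1.9 82.5] a [ 0.  -0.3  0.2]
```

View pics/v7.png

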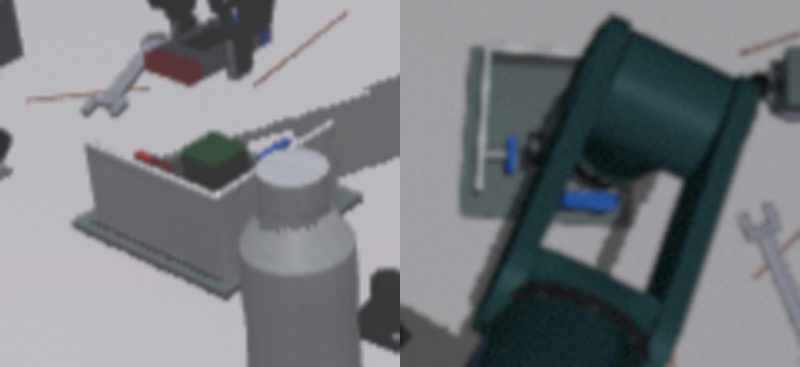

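Left: the cartridge is held level above the tester, red end at (175,65) facing the red pad. Right: its blue end is at (590,200), the blue pad is free at (510,155), and the height is right. I'll go down and press red.

>>> drive_tool(plan=[{"ax": 0, "ay": 0, "az": 0.2, "dx": -1, "dy": -1.5, "dz": 12, "claw": 0}, {"ax": 0, "ay": 0, "az": 0.2, "dx": -1.5, "dy": -1.9, "dz": 30, "claw": 0}, {"ax": 0, "ay": 0, "az": 0.2, "dx": -1.5, "dy": -1.9, "dz": 50, "claw": 0}, {"ax": 0, "ay": 0, "az": 0.2, "dx": -1.5, "dy": -1.9, "dz": 66, "claw": 0}, {"ax": 0, "ay": 0, "az": 0.2, "dx": -1.5, "dy": -1.9, "dz": 77, "claw": 0}, {"ax": 0, "ay": 0, "az": 0.2, "dx": -1.5, "dy": -1.9, "dz": 81, "claw": 0}, {"ax": 0, "ay": 0, "az": 0.2, "dx": -1.5, "dy": -1.9, "dz": 81, "claw": 0}])

```text
clock: 12.25
tool_pos: [0.5647, -0.1965, 0.0012]
eef_rot: [0.027, 1.0, -0.0, -0.002]
force: [0.3, -0.1, -0.5]
gripper_width: 0.0491
```

>>> drive_tool(plan=[{"ax": 0, "ay": 0, "az": 0, "dx": -5, "dy": 0, "dz": 0, "claw": 0}, {"ax": 0, "ay": 0, "az": 0, "dx": -10, "dy": 0, "dz": 0, "claw": 0}, {"ax": 0, "ay": 0, "az": 0, "dx": -15, "dy": 0, "dz": 0, "claw": 0}, {"ax": 0, "ay": 0, "az": 0, "dx": -20, "dy": 0, "dz": 0, "claw": 0}, {"ax": 0, "ay": 0, "az": 0, "dx": -24, "dy": 0, "dz": 0, "claw": 0}, {"ax": 0, "ay": 0, "az": 0, "dx": -28, "dy": 0, "dz": 0, "claw": 0}, {"ax": 0, "ay": 0, "az": 0, "dx": -28, "dy": 0, "dz": 0, "claw": 0}, {"ax": 0, "ay": 0, "az": 0, "dx": -28, "dy": 0, "dz": 0, "claw": 0}])

```text
clock: 13.05
tool_pos: [0.5922, -0.1984, 0.0015]
eef_rot: [0.027, 1.0, -0.0, -0.003]
force: [-5.0, -2.4, 1.1]
gripper_width: 0.0494
```

Run:
```python
from h import *
o=get_obs();print(o['tool_pos'],o['gripper_width'],o['force'],o['eef_rot'])
snap('scene','s8.png');c=snap('top','t8.png')
A=cv2.resize(cv2.imread('pics/s8.png')[170:240,170:270],(600,420),interpolation=2)
cv2.imwrite('pics/v8.png',A)
```

```text
[ 0.59221719 -0.19842928  0.00151436] 0.04944431496389975 [-4.97251728 -2.35602407  1.0716487 ] [ 2.74119280e-02  9.99620732e-01 -1.46964991e-04 -2.63775385e-03]
```

View pics/v8.png

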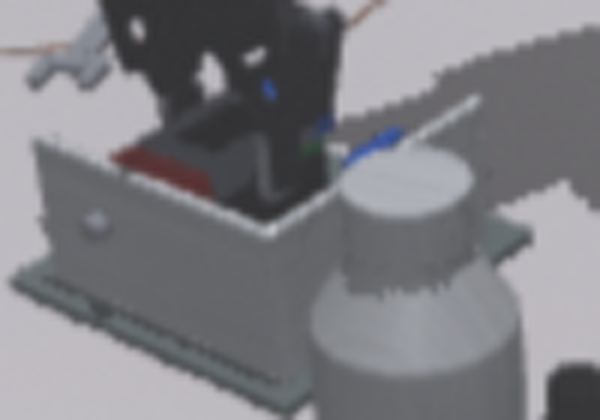

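The wrist reads about -5 N along the pad, and the pad's pin sticks out behind the bracket at (95,222), so red is well pressed. I'll back off, lift and turn.

>>> drive_tool(plan=[{"ax": 0, "ay": 0, "az": 0, "dx": 8, "dy": 0, "dz": 0, "claw": 0}, {"ax": 0, "ay": 0, "az": 0, "dx": 18, "dy": 0, "dz": 0, "claw": 0}, {"ax": 0, "ay": 0, "az": 0, "dx": 26, "dy": 0, "dz": -3, "claw": 0}, {"ax": 0, "ay": 0, "az": 0, "dx": 28, "dy": 0, "dz": -15, "claw": 0}, {"ax": 0, "ay": 0, "az": 0, "dx": 28, "dy": 0, "dz": -35, "claw": 0}, {"ax": 0, "ay": 0, "az": 0, "dx": 28, "dy": 0, "dz": -55, "claw": 0}, {"ax": 0, "ay": 0, "az": 0, "dx": 28, "dy": 0, "dz": -70, "claw": 0}, {"ax": 0, "ay": 0, "az": 4, "dx": 28, "dy": 0, "dz": -75, "claw": 0}, {"ax": 0, "ay": 0, "az": 10, "dx": 28, "dy": 0, "dz": -75, "claw": 0}, {"ax": 0, "ay": 0, "az": 17, "dx": 28, "dy": 0, "dz": -75, "claw": 0}, {"ax": 0, "ay": 0, "az": 24, "dx": 28, "dy": 0, "dz": -75, "claw": 0}, {"ax": 0, "ay": 0, "az": 30, "dx": 28, "dy": 0, "dz": -75, "claw": 0}])

```text
clock: 14.35
tool_pos: [0.5661, -0.1973, 0.0782]
eef_rot: [0.288, 0.958, -0.001, -0.001]
force: [-0.3, -0.3, -1.8]
gripper_width: 0.0494
```

>>> drive_tool(plan=[{"ax": 0, "ay": 0, "az": 6, "dx": 0, "dy": 0, "dz": 0, "claw": 0}, {"ax": 0, "ay": 0, "az": 12, "dx": 0, "dy": 0, "dz": 0, "claw": 0}, {"ax": 0, "ay": 0, "az": 18, "dx": 0, "dy": 0, "dz": 0, "claw": 0}, {"ax": 0, "ay": 0, "az": 24, "dx": 0, "dy": 0, "dz": 0, "claw": 0}, {"ax": 0, "ay": 0, "az": 30, "dx": 0, "dy": 0, "dz": 0, "claw": 0}, {"ax": 0, "ay": 0, "az": 36, "dx": 0, "dy": 0, "dz": 0, "claw": 0}, {"ax": 0, "ay": 0, "az": 42, "dx": 0, "dy": 0, "dz": 0, "claw": 0}, {"ax": 0, "ay": 0, "az": 48, "dx": 0, "dy": 0, "dz": 0, "claw": 0}, {"ax": 0, "ay": 0, "az": 54, "dx": 0, "dy": 0, "dz": 0, "claw": 0}, {"ax": 0, "ay": 0, "az": 58, "dx": 0, "dy": 0, "dz": 0, "claw": 0}, {"ax": 0, "ay": 0, "az": 60, "dx": 0, "dy": 0, "dz": 0, "claw": 0}, {"ax": 0, "ay": 0, "az": 60, "dx": 0, "dy": 0, "dz": 0, "claw": 0}])

```text
clock: 15.55
tool_pos: [0.5661, -0.1973, 0.078]
eef_rot: [0.726, 0.687, -0.001, -0.0]
force: [0.5, -1.1, -1.3]
gripper_width: 0.0497
```

Run:
```python
from h import *
o=get_obs();print(o['tool_pos'],o['gripper_width'],o['force'],o['joint_pos'].round(2))
c=snap('top','t9.png');snap('scene','s9.png');h=o['tool_pos'][2]+.0472+.016
for n,lo,hi in(('red',(0,120,50),(8,255,255)),('blue',(105,120,60),(125,255,255))):
    m=cv2.inRange(cv2.cvtColor(c['color'],cv2.COLOR_RGB2HSV),np.array(lo),np.array(hi));k,l,st,ce=cv2.connectedComponentsWithStats(m[170:260,285:385])
    for i in range(1,k):
        if st[i,4]>8: u,v=ce[i]+[285,170];print(n,st[i],ray(c,u,v,h).round(4),ray(c,u,v,.068).round(4))
a=np.radians(-3.1);ey=np.array([-np.sin(a),np.cos(a),0]);B=np.array([.5695,-.1955,0])
Rg=Rt(-93.1)
for k,z in((-.005,.001),(.024,.001),(0,.001)):rel(B+k*ey+[0,0,z],Rg)
```

```text
[ 0.56605271 -0.19726301  0.07804869] 0.04967531050063904 [ 0.45211571 -1.14663761 -1.30407225] [-0.45  0.49  1.64 -0.    1.02 -0.39]
blue [31 41  4 11 34] [ 0.5654 -0.119   0.1412] [ 0.5736 -0.1257  0.068 ]
d [-3.   3.8 76.7] a [-0.1  0.1  0. ]
d [26.   3.8 76.6] a [-0.1  0.1  0. ]
d [ 2.   3.8 76.7] a [-0.1  0.1  0. ]
```

>>> drive_tool(plan=[{"ax": 0, "ay": 0, "az": 0, "dx": -3, "dy": 3.8, "dz": 12, "claw": 0}, {"ax": 0, "ay": 0, "az": 0, "dx": -3, "dy": 3.8, "dz": 30, "claw": 0}, {"ax": 0, "ay": 0, "az": 0, "dx": -3, "dy": 3.8, "dz": 50, "claw": 0}, {"ax": 0, "ay": 0, "az": 0, "dx": -3, "dy": 3.8, "dz": 65, "claw": 0}, {"ax": 0, "ay": 0, "az": 0, "dx": -3, "dy": 3.8, "dz": 74, "claw": 0}, {"ax": 0, "ay": 0, "az": 0, "dx": -3, "dy": 3.8, "dz": 76.5, "claw": 0}, {"ax": 0, "ay": 0, "az": 0, "dx": -3, "dy": 3.8, "dz": 76.5, "claw": 0}])

```text
clock: 16.35
tool_pos: [0.5687, -0.2003, -0.0]
eef_rot: [0.726, 0.688, -0.002, -0.001]
force: [-0.2, 0.0, -0.9]
gripper_width: 0.0493
```

>>> drive_tool(plan=[{"ax": 0, "ay": 0, "az": 0, "dx": 5, "dy": 0, "dz": 0, "claw": 0}, {"ax": 0, "ay": 0, "az": 0, "dx": 10, "dy": 0, "dz": 0, "claw": 0}, {"ax": 0, "ay": 0, "az": 0, "dx": 15, "dy": 0, "dz": 0, "claw": 0}, {"ax": 0, "ay": 0, "az": 0, "dx": 20, "dy": 0, "dz": 0, "claw": 0}, {"ax": 0, "ay": 0, "az": 0, "dx": 25, "dy": 0, "dz": 0, "claw": 0}, {"ax": 0, "ay": 0, "az": 0, "dx": 30, "dy": 0, "dz": 0, "claw": 0}, {"ax": 0, "ay": 0, "az": 0, "dx": 30, "dy": 0, "dz": 0, "claw": 0}, {"ax": 0, "ay": 0, "az": 0, "dx": 30, "dy": 0, "dz": 0, "claw": 0}])

```text
clock: 17.15
tool_pos: [0.5705, -0.1706, 0.0005]
eef_rot: [0.726, 0.688, -0.002, -0.001]
force: [-1.9, -2.9, 0.9]
gripper_width: 0.0495
```

Run:
```python
from h import *
o=get_obs();print(o['tool_pos'],o['gripper_width'],o['force'])
c=snap('top','t10.png');snap('scene','s10.png')
for f in('t9','t10'):
    c=dict(np.load(f'pics/{f}.npz'));m=cv2.inRange(cv2.cvtColor(c['color'],cv2.COLOR_RGB2HSV),np.array((105,110,50)),np.array((125,255,255)));v,u=np.nonzero(m[180:240,295:340]);print(f,len(u),u.mean()+295,v.mean()+180)
A=cv2.resize(cv2.imread('pics/s10.png')[170:240,170:270],(500,350),interpolation=2)
B=cv2.resize(cv2.imread('pics/t10.png')[180:250,290:350],(300,350),interpolation=2)
cv2.imwrite('pics/v10.png',cv2.hconcat([A,B]))
```

```text
[ 5.70529564e-01 -1.70647468e-01  5.03074686e-04] 0.04948903144539843 [-1.90222191 -2.89351773  0.89505004]
t9 54 321.5740740740741 214.12962962962962
t10 20 316.4 213.1
```

View pics/v10.png

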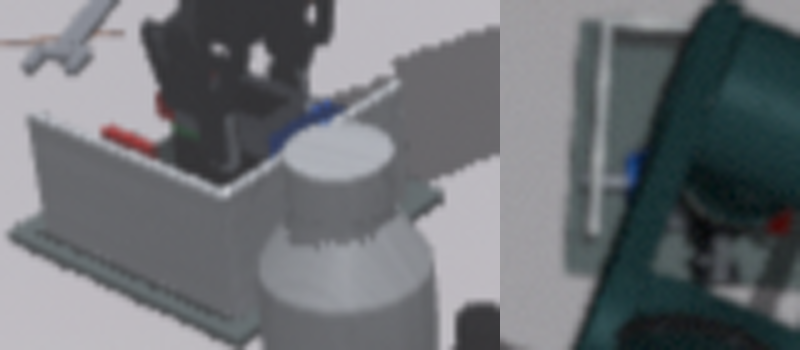

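Left: the blue end is against the blue pad at (300,125), and the red pad is free at (130,140). The blue-side force is only about 3 N, so I'll push 3–4 mm further to be sure.

>>> drive_tool(plan=[{"ax": 0, "ay": 0, "az": 0, "dx": 2, "dy": 0, "dz": 0, "claw": 0}, {"ax": 0, "ay": 0, "az": 0, "dx": 3.5, "dy": 0, "dz": 0, "claw": 0}, {"ax": 0, "ay": 0, "az": 0, "dx": 3.5, "dy": 0, "dz": 0, "claw": 0}, {"ax": 0, "ay": 0, "az": 0, "dx": 3.5, "dy": 0, "dz": 0, "claw": 0}])

```text
clock: 17.65
tool_pos: [0.5708, -0.167, 0.0004]
eef_rot: [0.726, 0.687, -0.002, -0.001]
force: [-0.6, -4.4, 1.2]
gripper_width: 0.0499
```

Run:
```python
from h import *
F=[]
for i in range(4): o=get_obs();F.append(o['force']);c=camera('top')
print(np.mean(F,0),o['tool_pos'])
np.savez('pics/t11.npz',**c)
for f in('top1','t9','t10','t11'):
    c=dict(np.load(f'pics/{f}.npz'));m=cv2.inRange(cv2.cvtColor(c['color'],cv2.COLOR_RGB2HSV),np.array((105,110,50)),np.array((125,255,255)));m[:205]=0;m[225:]=0;v,u=np.nonzero(m[:,300:345]);print(f,u.min()+300,u.max()+300,[int(x) for x in c['color'][213,310:322,2].astype(int)-c['color'][213,310:322,0]])
B=np.array([.5695,-.1955,0]);Rg=Rt(-93.1);a=np.radians(-3.1);ey=np.array([-np.sin(a),np.cos(a),0])
rel(B+.0015*ey+[0,0,.001],Rg)
```

```text
[-0.24539498 -4.43205472  1.40735954] [ 5.70787703e-01 -1.66945200e-01  3.82055915e-04]
top1 316 319 [6, 9, 10, 11, 10, 10, 22, 61, 87, 68, 28, 13]
t9 316 331 [8, 10, 12, 12, 12, 11, 23, 68, 101, 80, 32, 13]
t10 315 318 [8, 10, 12, 11, 21, 61, 88, 65, 30, 19, 22, 24]
t11 314 317 [7, 11, 12, 23, 62, 89, 62, 30, 20, 22, 26, 25]
d [-27.1   0.3  -0.6] a [-0.2  0.  -0. ]
```

The blue pad moved about 3 px (≈9 mm) at 4.4 N, so it is well pressed. I'll move back to centre, lower gently and release.

>>> drive_tool(plan=[{"ax": 0, "ay": 0, "az": 0, "dx": -5, "dy": 0, "dz": -1, "claw": 0}, {"ax": 0, "ay": 0, "az": 0, "dx": -11, "dy": 0, "dz": -1, "claw": 0}, {"ax": 0, "ay": 0, "az": 0, "dx": -18, "dy": 0, "dz": -1, "claw": 0}, {"ax": 0, "ay": 0, "az": 0, "dx": -23, "dy": 0, "dz": -1, "claw": 0}, {"ax": 0, "ay": 0, "az": 0, "dx": -26, "dy": 0, "dz": 0, "claw": 0}, {"ax": 0, "ay": 0, "az": 0, "dx": -26, "dy": 0, "dz": 0.7, "claw": 0}, {"ax": 0, "ay": 0, "az": 0, "dx": -26, "dy": 0, "dz": 1.4, "claw": 0}, {"ax": 0, "ay": 0, "az": 0, "dx": -26, "dy": 0, "dz": 1.9, "claw": 0}, {"ax": 0, "ay": 0, "az": 0, "dx": -26, "dy": 0, "dz": 1.9, "claw": 0}])

```text
clock: 18.75
tool_pos: [0.569, -0.1924, -0.0017]
eef_rot: [0.726, 0.688, -0.002, -0.001]
force: [-0.9, -0.5, -1.3]
gripper_width: 0.0496
```

>>> drive_tool(plan=[{"ax": 0, "ay": 0, "az": 0, "dx": 0, "dy": 0, "dz": 0.5, "claw": 0}, {"ax": 0, "ay": 0, "az": 0, "dx": 0, "dy": 0, "dz": 1, "claw": 0}, {"ax": 0, "ay": 0, "az": 0, "dx": 0, "dy": 0, "dz": 1, "claw": 0}, {"ax": 0, "ay": 0, "az": 0, "dx": 0, "dy": 0, "dz": 1, "claw": 0}])

```text
clock: 19.15
tool_pos: [0.5692, -0.1926, -0.0021]
eef_rot: [0.726, 0.687, -0.001, -0.001]
force: [-1.7, 0.4, 6.0]
gripper_width: 0.0494
```

The wrist shows contact at 6 N, so I'll open partway and rise.

>>> drive_tool(plan=[{"ax": 0, "ay": 0, "az": 0, "dx": 0, "dy": 0, "dz": 0, "claw": 0.62}, {"ax": 0, "ay": 0, "az": 0, "dx": 0, "dy": 0, "dz": 0, "claw": 0.7}, {"ax": 0, "ay": 0, "az": 0, "dx": 0, "dy": 0, "dz": 0, "claw": 0.78}, {"ax": 0, "ay": 0, "az": 0, "dx": 0, "dy": 0, "dz": 0, "claw": 0.78}, {"ax": 0, "ay": 0, "az": 0, "dx": 0, "dy": 0, "dz": -4, "claw": 0.78}, {"ax": 0, "ay": 0, "az": 0, "dx": 0, "dy": 0, "dz": -15, "claw": 0.78}, {"ax": 0, "ay": 0, "az": 0, "dx": 0, "dy": 0, "dz": -35, "claw": 0.78}, {"ax": 0, "ay": 0, "az": 0, "dx": 0, "dy": 0, "dz": -65, "claw": 0.78}, {"ax": 0, "ay": 0, "az": 0, "dx": 0, "dy": 0, "dz": -105, "claw": 0.78}, {"ax": 0, "ay": 0, "az": 0, "dx": 0, "dy": 0, "dz": -150, "claw": 0.78}])

```text
clock: 20.15
tool_pos: [0.5688, -0.1923, 0.1489]
eef_rot: [0.726, 0.687, -0.002, -0.002]
force: [1.4, -1.1, 0.9]
gripper_width: 0.0666
```

>>> drive_tool(plan=[{"ax": 0, "ay": 0, "az": 0, "dx": 0, "dy": 40, "dz": -20, "claw": 0.78}, {"ax": 0, "ay": 0, "az": 0, "dx": 0, "dy": 80, "dz": -20, "claw": 0.78}, {"ax": 0, "ay": 0, "az": 0, "dx": 20, "dy": -100, "dz": -20, "claw": 0.78}, {"ax": 0, "ay": 0, "az": 0, "dx": 80, "dy": -100, "dz": -20, "claw": 0.78}, {"ax": 0, "ay": 0, "az": 0, "dx": 120, "dy": -100, "dz": -20, "claw": 0.78}, {"ax": 0, "ay": 0, "az": 0, "dx": 150, "dy": -100, "dz": -20, "claw": 0.78}, {"ax": 0, "ay": 0, "az": 0, "dx": 150, "dy": -100, "dz": -20, "claw": 0.78}])

```text
clock: 20.85
tool_pos: [0.4767, -0.0363, 0.1685]
eef_rot: [0.727, 0.687, -0.001, -0.001]
force: [1.6, 0.4, 0.7]
gripper_width: 0.0665
```

Run:
```python
from h import *
o=get_obs();print(o['tool_pos'],o['force'],o['clock'])
c=snap('top','t12.png');snap('scene','s12.png')
ends(c,.061,(322,205,352,260))
w=cloud(c);P=w[210:226,330:346].reshape(-1,3);P=P[(P[:,2]>.05)&(P[:,2]<.08)];print(len(P),np.median(P,0) if len(P) else 0)
A=cv2.resize(cv2.imread('pics/s12.png')[150:260,150:270],(400,367),interpolation=2)
B=cv2.resize(cv2.imread('pics/t12.png')[130:290,180:370],(436,367),interpolation=2)
cv2.imwrite('pics/v12.png',cv2.hconcat([A,B])[:,:800])
```

```text
[ 0.47668687 -0.03626108  0.16849573] [1.5822396  0.35848927 0.70573098] 20.85
red 15 (np.float64(351.0), np.float64(219.0)) [ 0.5651 -0.2352] [ 565.1 -235.2] [ 0.  46.2]
blue 46 (np.float64(326.2), np.float64(214.7)) [ 0.5789 -0.1537] [ 579.6 -154.8] [16.5 29.9]
centre [ 0.572  -0.1944] len 0.0826 yaw -99.61
233 [ 0.56812685 -0.18999692  0.05984024]
```

View pics/v12.png

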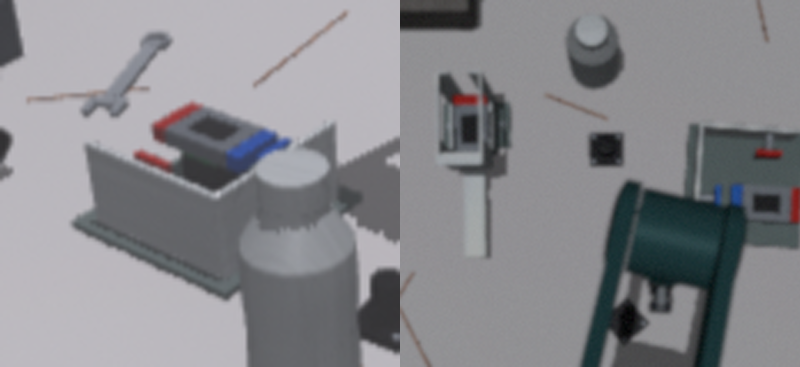

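The cartridge lies flat on the bed with its blue end (255,147 on the left) next to the free blue pad. The magazine and the other items look undisturbed. I'll run one numeric check with wider boxes, then hand in if it passes.

Run:
```python
from h import *
c=dict(np.load('pics/t12.npz'));hsv=cv2.cvtColor(c['color'],cv2.COLOR_RGB2HSV);w=cloud(c)
r=(cv2.inRange(hsv,np.array((0,120,60)),np.array((8,255,255)))>0);r[:207]=0;r[235:]=0;r[:,:342]=0;r[:,370:]=0
v,u=np.nonzero(r);p=ray(c,u.mean(),v.mean(),.061);print('red',len(u),p)
b=(cv2.inRange(hsv,np.array((105,110,50)),np.array((125,255,255)))>0);b[:205]=0;b[235:]=0;b[:,:322]=0;b[:,345:]=0
v,u=np.nonzero(b);q=ray(c,u.mean(),v.mean(),.061);print('blue',len(u),q,u.min(),u.max())
a=np.radians(-3.1);ey=np.array([-np.sin(a),np.cos(a),0]);ce=p+.0425*ey;B=np.array([.5695,-.1955,.061])
ok=np.linalg.norm((ce-B)[:2])<.009;print('centre from red',ce,(ce-B).round(4),'ok',ok)
m=cv2.inRange(hsv,np.array((105,110,50)),np.array((125,255,255)));m[:205]=0;m[225:]=0;v,u=np.nonzero(m[:,308:322]);print('bluepad u',u.min()+308,u.max()+308)
m=cv2.inRange(hsv,np.array((0,120,60)),np.array((8,255,255)));v,u=np.nonzero(m[185:205,325:355]);print('red pad',ray(c,u.mean()+325,v.mean()+185,.068).round(4))
if ok: print(job_done())
```

```text
red 47 [ 0.56587529 -0.23874194  0.061     ]
blue 51 [ 0.57971255 -0.15364011  0.061     ] 324 329
centre from red [ 0.56817364 -0.19630413  0.061     ] [-0.0013 -0.0008 -0.    ] ok True
bluepad u 317 319
red pad [ 0.6384 -0.1989  0.068 ]
the job is handed in; nothing more can be done
None
```

I did the whole sequence and handed the job in at about 21 s of the 64 s allowed. No verdict is reported.

- **Extraction:** I pulled the bottom cartridge out with the gripper leaning back 23°, which is under the advised 25–45°. At 35° joints 4 and 5 ran into their range limits. The stack dropped one place.
- **Pressing:** The red pad was pressed at about 5 N, with its pin showing behind the bracket. The blue pad was pressed at about 4.4 N and about 9 mm in, measured in the top view.
- **Last checks:** The cartridge lies flat on the bed, about 1.5 mm from its centre, with its blue end towards the blue pad. Both pads are back at their free positions to within a pixel (about 3 mm), so the 2 mm limit is only roughly confirmed. The other three cartridges are in the magazine, and the things in the final picture (wrench, flask, mounts) look undisturbed. The gripper was clear of everything.

**What disagreed or failed:**
- **Fingertips:** They sit about 34 mm behind the reported TCP, so the first grasp shut on air above the cartridge. I corrected for this afterwards.
- **Joint limits:** Joint 4 read -0.963 and joint 5 read 0.196, just past their stated limits of -0.96 and 0.2.
- **Cartridge angle:** The two end colours gave about 5–6° off the tester's axis, still inside the allowed 14°. The arm may have partly hidden the blue end in that view.
- **Refused call:** One two-row move near the start was refused as invalid input and had no effect.

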